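# Fit the window into the optical cell and screw its retaining ring snug

## Robot

A 6-joint arm with a two-finger parallel gripper is mounted at the origin on the work surface; the furniture and walls round the work are solid. World frame = base frame: x ahead of the robot, y to its left, z up, the work surface at z = 0. Lengths are in m, angles in rad, forces in N, time in s.
With the tool pointing down it reaches from about 0.3 to 0.775 m from the base axis. Payload 14.6 kg.
Tool frame: the origin (TCP) lies at the very end of the fingers, on their centre line; the grasp point (between the pads) lies 19 mm behind it; z points along the fingers, y is the line along which they close (so a half turn about z gives the same grasp; the last joint's range is limited). The gripper opens to 94 mm and grips with 3 to 60 N. Pads are 16 mm wide; open, the fingers measure 119 mm over their backs; the gripper's body (75 mm by 177 mm) begins 78 mm behind the grasp point.
Start: joints at [1.168, 0.3, 1.521, -0, 1.321, -0.067], TCP at [0.181, 0.519, 0.167] pointing down, gripper open.
Joint ranges: [-3.03, 3.03], [-0.79, 2.21], [0.23, 2.52], [-1.04, 4.18], [0, 3.07], [-2.55, 2.55]. Speed limits (rad/s): [2.22, 2.22, 2.57, 3.14, 3.14, 3.14].

## Interface

Orientations are given as [roll, pitch, yaw] about the fixed x, y, z axes, in that order (R = Rz(yaw) Ry(pitch) Rx(roll)).
In Python, from station import ctrl gives the robot as it stands.
- The arm moves only by the shell command python3 -m pendant 'ROWS' [OPENING] [FORCE]. ROWS is JSON, a list of rows, each a list of 2 entries, a list of its own where there are three numbers: the shift along the world's x, y, z in cm, then the turn about the world's z in rad. A call has 1 to 20 rows; each row shifts and turns the commanded pose from where the row before left it; what a row does not reach is not made up. A row lasts 1/12 s, in which the tool goes at most 41.7 mm and 7.16 degrees, less where a joint would pass 70% of its speed; a pose out of reach is approached as far as the arm can. A call is refused whole if a number of a shift passes 4.17 or a number of a turn 0.125, either way. A call with a gripper value outside its range is refused whole. OPENING is the opening, from 0 (shut) to 1 (fully open), set as the call begins (- or left out, the last holds). The fingers move at their own pace and stop on an object; FORCE is the grip in N (left out, the last holds). Time passes only in rows, so rows that do not move let the fingers close. It gives the time, the measured TCP pose, the force, the opening and the grip force at its end, in the units of the state.
- ctrl.get_obs(): the state, without advancing time (a new reading comes with each control period).
- ctrl.camera(name): name is "side" or "top"; returns a dict with "color" (400x640x3 uint8, red, green, blue), "intrinsics" (3x3 intrinsics, pixels), "k1" (the pictures are not rectified: a ray, as slopes to the right and down, at radius r is drawn at 1 + k1 r^2 times it, then the intrinsics apply), "camera_from_world" (4x4, takes a point from world to camera coordinates). Camera axes: x right, y down, z forward; pixel columns grow to the right and rows downward; lengths in m; the calibration is good to about 2 mm. A picture is of the moment at which its call begins. There is no depth.
- ctrl.hand_in(): hands the job in; it is judged then, once.
The state is a dict: "time_s": time; "qpos": joint angles; "joint_vel": joint speeds; "tau": joint torques, N m; "ee_pos": TCP position; "eef_rot": TCP orientation; "force": force on the tool from outside, world axes, zero at the start; "moment": the same for the moment, N m; "grip_width": finger opening in m; "grip_force": force on a finger pad.
Only numpy, scipy, OpenCV 4.12 (cv2) and the standard library are available. Lean on these libraries where they do the work, as an engineer would, in place of code of your own. Each camera call takes 0.05 s, during which the arm holds its last target. There are 200 camera calls.

## Task

Set the round glass window flat into the open top of the fixed cell, let go of it, then put the retaining ring over it. Screw the ring down clockwise until you feel its thread bite, turn it about 25 degrees further so that it is snug on the glass, and leave it there. Be gentle: the glass cracks if it is overtightened or pressed hard; and leave the vial, the dish and the tin where they stand.

Things in the scene. Friction and masses are not known exactly. Their poses are not given: they have to be found in the camera images.
- stand: Fixed grey work plate 280 x 430 mm (x by y), 12 mm thick, on four posts; its top is 170 mm above the bench. Cell, window, ring and bystanders stand on it. Origin: centre of its underside at bench level; z up.
- cell: Fixed aluminium cell on the work plate: round flange of 68 mm diameter, 10 mm thick, with an upright round post of 44 mm diameter in its middle, open at the top; two raised thread ramps run round the post. Origin: centre of the underside, on the post's axis; z up.
- cell_rim (a point): Centre of the post's rim, 52 mm above the cell's origin; axes as the cell's. The mouth of a round recess, 38 mm diameter, whose floor is a sprung seat: unloaded it lies 3.2 to 6.4 mm below the rim (shimmed differently each time). The seat gives way by 1 mm per 5 N, up to 4.2 mm, then it is solid.
- thread_start (a point): Start of one ramp: its underside, at radius 24.5 mm, 4 mm below the rim, 0.28 rad clockwise (from above) of the cell's +x. From here the ramp runs 1.45 rad clockwise, falling 5.8 mm per rad; it is 4 mm thick, out to 52 mm diameter. The second ramp is the same, half a turn on. The gaps between them (1.69 rad each) let the ring's pins pass down.
- index (a point): Top of the dark index bar across the flange's edge at the cell's +x, 33 mm from the axis, 11 mm above the cell's origin; another lies at -x. Ring pins lowered over these two bars pass down through the gaps.
- window: Loose glass window in a thin steel band: a disc of 36 mm diameter, 14 mm thick, both faces alike, edges chamfered 1.5 mm, about 60 g. Origin: centre of the underside; z up. Lies flat on the work plate. Grip it across the diameter by its upper 6 mm: the lower part goes into the recess.
- ring: Loose steel retaining ring, about 120 g: a cap 28 mm high, standing skirt down. Skirt 60 mm outer, 56 mm inner diameter, 24 mm deep; on top a 4 mm flange with a 24 mm hole, whose underside presses on the window. Origin: centre of the skirt's lower edge; x through the pins, z up. Half a turn about z makes no difference.
- ring_grip (a point): On the ring's axis, 13 mm above its lower edge, axes as the ring's: centre of two flat grip faces across y, 63 mm apart, 28 mm long (along x), from 2 to 24 mm above the lower edge.
- ring_pin (a point): Middle of the inward pin at the ring's +x, 26 mm from its axis, 5 mm above its lower edge; another at -x. 6 mm diameter, 46 mm between the tips; dark heads show outside. Lowered through the gaps until the flange rests on the window, then turned clockwise from above, they run free for 0.4 to 1.1 rad (it differs), then bite: the ramps pull the ring down against the seat's spring.
- vial: Bystander: capped sample vial, 21 mm diameter, 51 mm high. Origin: centre of the underside.
- dish: Bystander: flat open dish with rubber rings in it, 58 mm diameter, 12 mm high. Origin: centre of the underside.
- tin: Bystander: open round tin of small screws, 56 mm diameter, 19 mm high. Origin: centre of the underside.
There are look-alikes about, which are no part of the job. Leave any brown or pink look-alike of the ring alone.

How it is judged:
On the way:
1. the window lies flat in the recess, let go, before the ring is on (horizontal distance between window and cell_rim below 0.0025 m and z of window in the frame of cell_rim below -0.002 m and angle between the z axis of window and the z axis of cell, either way round below 0.06 rad and contact force between each of the fingers, ring and window below 0.1 N), for 0.2 s.
At the end, for the whole second after the job is handed in: The window lies flat in the recess (within 2.5 mm of its axis and 0.06 rad, underside at least 2 mm below the rim); the ring sits level on the thread (within 5 mm and 0.08 rad, lower edge at least 12 mm below the rim), at rest, pressing on the window with 6.5 to 16.5 N (contact force between ring and window between 6.5 and 16.5 N and horizontal distance between window and cell_rim below 0.0025 m and z of window in the frame of cell_rim below -0.002 m and angle between the z axis of window and the z axis of cell, either way round below 0.06 rad and horizontal distance between ring and cell_rim below 0.005 m and z of ring in the frame of cell_rim below -0.012 m and angle between the z axis of ring and the z axis of cell, either way round below 0.08 rad and linear speed of ring below 0.01 m/s); the robot touches nothing.
It fails at once if the ring presses on the window with more than 24 N: the glass cracks (contact force between ring and window above 24 N).
It fails at once if the window is pressed against the cell with more than 24 N: the glass cracks (contact force between window and cell above 24 N).
It fails at once if a bystander is moved by more than 20 mm (distance of any of vial, dish, tin from where it was at the start of the episode above 0.02 m).
It also fails if it takes over 72 s, if anything falls off the work surface, if the arm or the gripper's body presses on something with over 40 N, if the wrist force passes 120 N, or if a joint passes its speed limit or range.

## Working session

There is one attempt and no reset: what is moved stays moved. The work goes in short steps, Python scripts to look and compute and a shell command to move; the robot and the scene stay as the last step left them, time stands still between calls to the robot, and variables do not carry over. Pictures are saved under pics/ and viewed, at most 10 in all, crops included, and the job is handed in when it is done.

```bash
mkdir -p pics
cat > h.py <<'E'
import numpy as np,cv2
from station import ctrl
def shot(n,f):
    c=ctrl.camera(n); cv2.imwrite('pics/'+f+'.png',c['color'][:,:,::-1]); np.savez('pics/'+f+'.npz',K=c['intrinsics'],k1=c['k1'],T=c['camera_from_world']); return c
def cal(f):
    d=np.load('pics/'+f+'.npz'); return d['K'],float(d['k1']),d['T']
def back(f,u,v,z):
    K,k1,T=cal(f); d=np.linalg.solve(K,[u,v,1.]); s=d[:2]; x=s.copy()
    for _ in range(50): x=s/(1+k1*(x@x))
    R=T[:3,:3]; o=-R.T@T[:3,3]; r=R.T@np.array([x[0],x[1],1]); return o+r*(z-o[2])/r[2]
def proj(f,P):
    K,k1,T=cal(f); p=T[:3,:3]@np.array(P)+T[:3,3]; s=p[:2]/p[2]; s=s*(1+k1*(s@s)); return (K@[s[0],s[1],1])[:2]
E
python3 - <<'E'
from h import *
shot('top','top0');shot('side','side0')
for f in('top0','side0'):
    K,k1,T=cal(f);print(K,k1,T.round(3))
o=ctrl.get_obs();print(o)
E
```

```text
[[455.90433865   0.         321.77025919]
 [  0.         455.90433865 198.49898123]
 [  0.           0.           1.        ]] -0.12725208829606224 [[-0.028 -0.999  0.015  0.346]
 [-0.996  0.026 -0.083  0.514]
 [ 0.082 -0.018 -0.996  1.266]
 [ 0.     0.     0.     1.   ]]
[[475.99080418   0.         313.4261266 ]
 [  0.         475.99080418 195.60808972]
 [  0.           0.           1.        ]] -0.020203840285514606 [[ 0.899 -0.437  0.019 -0.316]
 [-0.224 -0.498 -0.838  0.424]
 [ 0.376  0.749 -0.545  0.611]
 [ 0.     0.     0.     1.   ]]
{'time_s': 0.1, 'qpos': array([ 1.16841772e+00,  3.00392152e-01,  1.52150330e+00, -1.92037684e-05,
        1.32071931e+00, -6.65802643e-02]), 'joint_vel': array([-3.16578869e-04, -2.51046154e-03, -3.12874804e-03,  1.82907121e-04,
        3.70281163e-05,  6.34757566e-04]), 'tau': array([ 3.28467686e-04, -5.32638180e+01, -3.53286767e+01,  7.09886360e-02,
        2.34214577e-02, -5.71043961e-05]), 'ee_pos': array([0.18112807, 0.51902914, 0.16646256]), 'eef_rot': array([-3.14057158e+00, -4.94413788e-05,  2.80579905e+00]), 'force': array([ 0.98262253, -0.43439675, -0.26557355]), 'moment': array([-0.03105922,  0.05136181,  0.00563551]), 'grip_force': 0.0, 'grip_width': 0.0940325252873958}
```

View pics/top0.png

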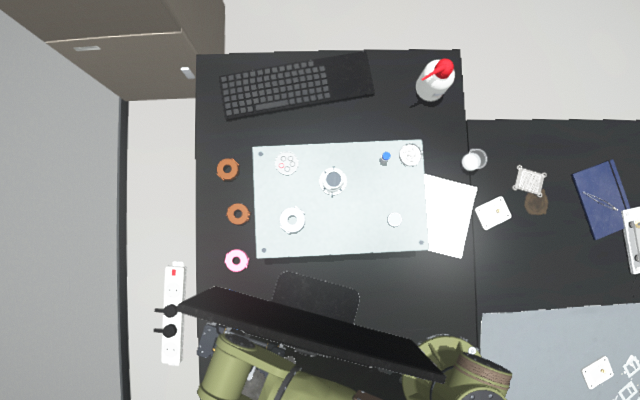

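View pics/side0.png

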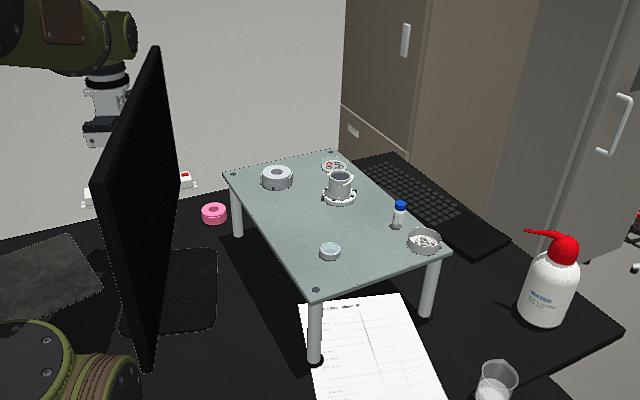

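Candidates: ring = steel at top (292,220); look-alikes are brown (228,169), brown (238,214), pink (236,260), and the dish (287,162) and tin (410,154) are also round. The window is at (394,219) and the cell at (333,180). A monitor stands between the arm and the stand. I'll check these in an enlarged crop.

Run:
```python
from h import *
i=cv2.imread('pics/top0.png');
a=cv2.resize(i[140:260,250:430],None,fx=4.4,fy=4.4,interpolation=cv2.INTER_CUBIC);cv2.imwrite('pics/c1.png',a)
s=cv2.imread('pics/side0.png');cv2.imwrite('pics/c2.png',cv2.resize(s[140:270,230:450],None,fx=3.6,fy=3.6,interpolation=cv2.INTER_CUBIC))
for n,u,v,z in [('ring',292,220,.198),('cell',333,180,.222),('win',394,219,.184),('vial',386,156,.221),('tin',410,154,.189),('dish',287,162,.182),('monL',185,305,.4),('monR',440,375,.4),('st',253,147,.17),('st',423,140,.17),('st',257,258,.17),('st',427,250,.17)]: print(n,back('top0',u,v,z).round(3))
```

```text
ring [0.458 0.409 0.198]
cell [0.55  0.308 0.222]
win [0.455 0.159 0.184]
vial [0.605 0.179 0.221]
tin [0.614 0.113 0.189]
dish [0.603 0.419 0.182]
monL [0.289 0.614 0.4  ]
monR [0.135 0.115 0.4  ]
st [0.645 0.504 0.17 ]
st [0.653 0.074 0.17 ]
st [0.368 0.498 0.17 ]
st [0.375 0.076 0.17 ]
```

View pics/c1.png

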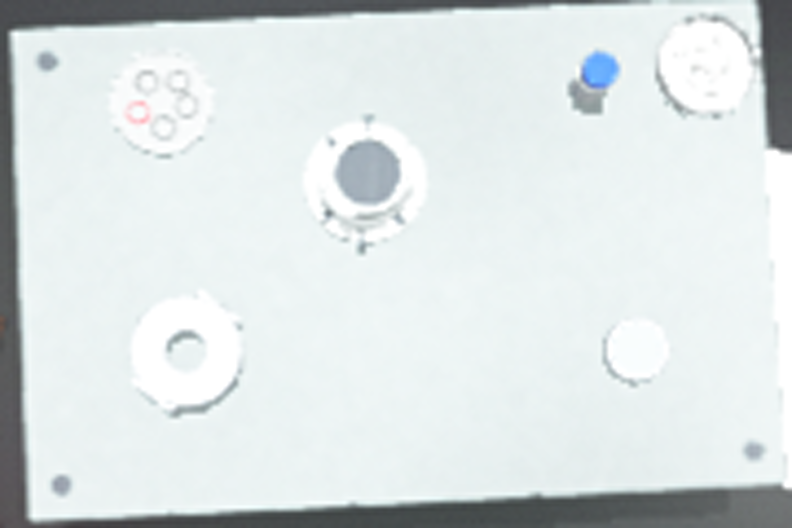

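View pics/c2.png

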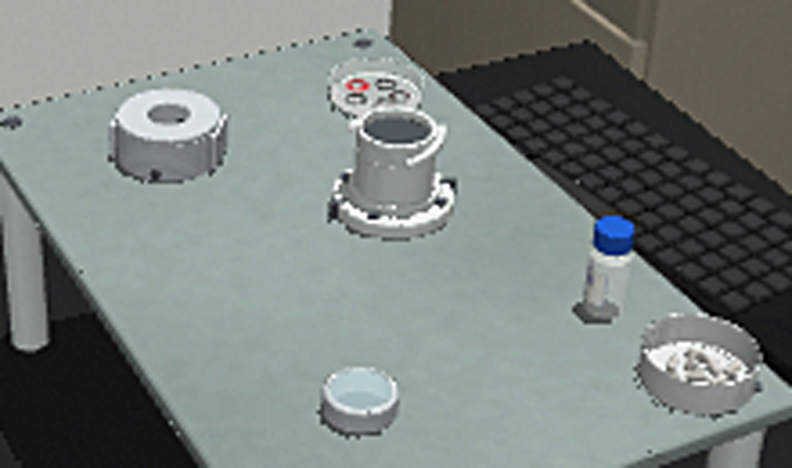

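The crops confirm that the grey steel ring is at top (292,220), with a dark pin head in the side view at about (273,188). The index bars are at top (333.5,167) and (332,196), and the window is at (394.5,219). Next I'll compute positions from both views.

Run:
```python
from h import *
t=lambda x,y,z:back('top0',(x+.5)/4.4-.5+250,(y+.5)/4.4-.5+140,z).round(4)
s=lambda x,y,z:back('side0',(x+.5)/3.6-.5+230,(y+.5)/3.6-.5+140,z).round(4)
print('cell top floor',t(368,172,.217),'flange',t(365,182,.18),'side rim',s(398,129,.222))
a,b=t(368,120,.181),t(361,247,.181);print('bars top',a,b,(a+b)/2,np.arctan2(*(a-b)[1::-1]))
a,b=s(450,184,.181),s(333,208,.179);print('bars side',a,b,(a+b)/2,np.arctan2(*(a-b)[1::-1]))
for q in [(330,140),(400,218),(328,215)]: print('bolt',t(*q,.181))
print('bolt side',s(372,214,.181))
print('win',t(637,349,.184),s(360,390,.184))
print('ring',t(186,350,.198),s(167,114,.198))
print('ring pin side',s(155,175,.175),'grip marks top',t(240,318,.194),t(172,408,.194),t(205,293,.194),t(137,395,.194))
# auto segmentation / enlarged overlays
def ov(f,c,z0,circs,k=6,h=26):
    p=proj(f,[*c,z0]);u0,v0=int(p[0])-h,int(p[1])-h
    im=cv2.resize(cv2.imread(f'pics/{f}.png')[v0:v0+2*h,u0:u0+2*h],None,fx=k,fy=k,interpolation=cv2.INTER_CUBIC)
    for r,z in circs:
        q=[(np.array(proj(f,[c[0]+r*np.cos(w),c[1]+r*np.sin(w),z]))-[u0,v0]+.5)*k-.5 for w in np.linspace(0,6.28,80)]
        cv2.polylines(im,[np.int32(np.round(q))],True,(0,0,255),1)
    return im
C=[((.5495,.3075),.2,[(.019,.222),(.034,.18)]),((.455,.158),.18,[(.018,.1825),(.018,.17)]),((.458,.409),.185,[(.012,.198),(.030,.198)])]
C=[(t(365,182,.18)[:2],)+C[0][1:],(t(637,349,.184)[:2],)+C[1][1:],(t(186,350,.198)[:2],)+C[2][1:]]
rows=[np.hstack([ov(f,*c,k=5) for c in C]) for f in('top0','side0')]
cv2.imwrite('pics/ov.png',np.vstack(rows))
```

```text
cell top floor [0.5538 0.3069 0.217 ] flange [0.5528 0.3071 0.18  ] side rim [0.5541 0.308  0.222 ]
bars top [0.5878 0.3044 0.181 ] [0.5161 0.3105 0.181 ] [0.55195 0.30745 0.181  ] -0.0848723322942639
bars side [0.5869 0.303  0.181 ] [0.5174 0.3108 0.179 ] [0.55215 0.3069  0.18   ] -0.11176254205646143
bolt [0.5769 0.3261 0.181 ]
bolt [0.5319 0.2881 0.181 ]
bolt [0.5346 0.3284 0.181 ]
bolt side [0.5327 0.294  0.181 ]
win [0.4547 0.158  0.184 ] [0.4553 0.1601 0.184 ]
ring [0.4605 0.4088 0.198 ] [0.4611 0.4124 0.198 ]
ring pin side [0.4433 0.3882 0.175 ] grip marks top [0.4775 0.3788 0.194 ] [0.429  0.4174 0.194 ] [0.4918 0.3978 0.194 ] [0.4367 0.4364 0.194 ]
```

View pics/ov.png

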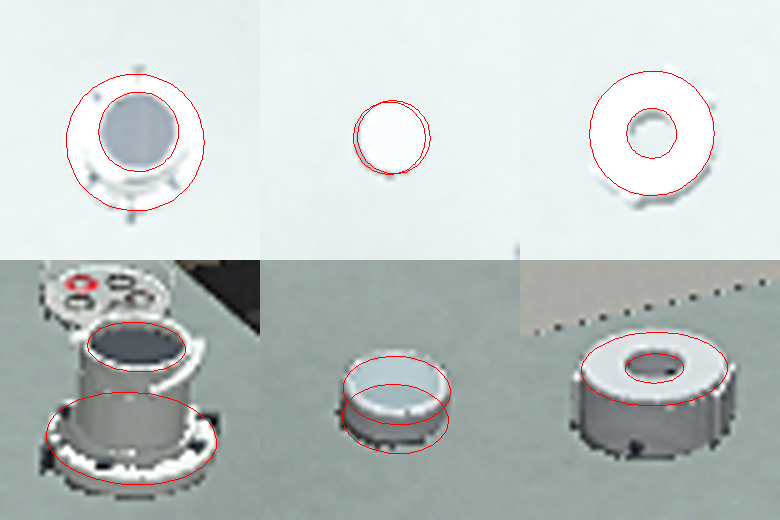

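The overlay shows all three fits good, with the side view shifted by only 1–2 mm. Next, how high is the monitor I have to cross?

Run:
```python
from h import *
from scipy.optimize import least_squares as L
for a,b in [((440,373),(92,185)),((200,290),(157,47)),((185,306),(157,47))]:
    r=L(lambda P:np.r_[proj('top0',P)-a,proj('side0',P)-b],[.2,.3,.4]);print(r.x.round(3),r.fun.round(1))
for p in [(.553,.3075),(.455,.159),(.461,.4105)]: print(p,np.arctan2(p[1],p[0]).round(3),np.hypot(*p).round(3))
```

```text
[0.132 0.119 0.414] [-0.4  6.1  3.3  0.3]
[0.304 0.58  0.426] [-1.8  9.1  9.2  0.4]
[0.29  0.608 0.422] [ 0. -0. -0. -0.]
(0.553, 0.3075) 0.507 0.633
(0.455, 0.159) 0.336 0.482
(0.461, 0.4105) 0.728 0.617
```

```bash
python3 -m pendant '[[[0,0,4],0],[[0,0,4],0],[[0,0,4],0],[[0,0,4],0],[[0,0,4],0],[[0,0,4],0],[[0,0,4],0],[[0,0,4],0],[[0,0,0],0]]'
```

```text
time_s: 0.85
ee_pos: [0.1812, 0.5192, 0.4953]
eef_rot: [3.129, 0.001, 2.806]
force: [-0.3, -0.1, 0.5]
grip_width: 0.094
grip_force: 0.0
```

```bash
python3 -m pendant '[[[2.7,-3,0],0],[[2.7,-3,0],0],[[2.7,-3,0],0],[[2.7,-3,0],0],[[2.7,-3,0],0],[[2.7,-3,0],0],[[2.7,-3,0],0],[[2.7,-3,0],0],[[2.7,-3,0],0],[[2.7,-3,0],0],[[0.4,-3,0],0],[[0,-3,0],0],[[0,0,0],0],[[0,0,0],0]]'
```

```text
time_s: 2.02
ee_pos: [0.4554, 0.1582, 0.487]
eef_rot: [3.142, 0.0, 2.803]
force: [0.2, -0.3, -0.4]
grip_width: 0.094
grip_force: 0.0
```

```bash
python3 -m pendant '[[[0,0,-4],0],[[0,0,-4],0],[[0,0,-4],0],[[0,0,-4],0],[[0,0,-4],0],[[0,0,-4],0],[[0,0,-2.5],0],[[0,0,0],0],[[0,0,0],0]]'
python3 - <<'E'
from h import *
shot('side','side1');shot('top','top1')
e=ctrl.get_obs()['ee_pos'];print(e,proj('side1',e),proj('top1',e))
u,v=map(int,proj('side1',[.455,.159,.2]));s=cv2.imread('pics/side1.png')[v-55:v+45,u-65:u+65]
print(u,v)
u,v=map(int,proj('top1',[.455,.159,.2]));t=cv2.imread('pics/top1.png')[v-50:v+50,u-65:u+65];print(u,v)
cv2.imwrite('pics/c3.png',cv2.resize(np.hstack([s,t]),None,fx=3,fy=3,interpolation=cv2.INTER_CUBIC))
E
```

```text
time_s: 2.77
ee_pos: [0.4549, 0.16, 0.2221]
eef_rot: [-3.141, -0.001, 2.807]
force: [-0.1, 0.6, 1.2]
grip_width: 0.0938
grip_force: 0.0
[0.45598236 0.16000184 0.22404257] [330.97225829 228.90587065] [396.46069929 217.75676959]
330 240
395 218
```

View pics/c3.png

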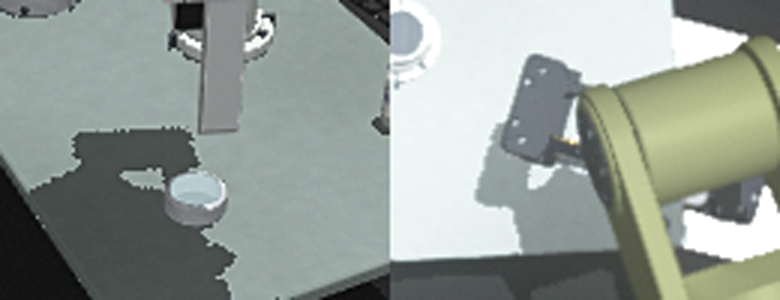

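Run:
```python
from h import *
o=ctrl.get_obs();e=o['ee_pos'];print(o['grip_width'])
y=np.array([np.sin(2.805),-np.cos(2.805),0])
for d in(-.06,-.047,0,.047,.06): print(d,proj('side1',e+d*y).round(1),proj('top1',e+d*y).round(1))
s=cv2.imread('pics/side1.png');cv2.imwrite('pics/c4.png',cv2.resize(s[100:300,220:440],None,fx=2.7,fy=2.7))
```

```text
0.09380194950495122
-0.06 [336.7 252.4] [420.3 225.4]
-0.047 [335.4 247.1] [415.2 223.7]
0 [331.  228.9] [396.5 217.8]
0.047 [327.  212.5] [377.6 211.7]
0.06 [325.9 208.2] [372.4 210.1]
```

View pics/c4.png

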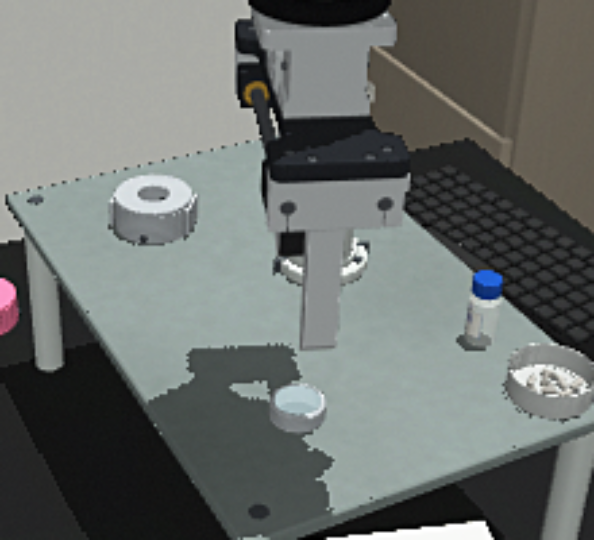

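Run:
```python
from h import *
shot('side','side2')
o=ctrl.get_obs();e=o['ee_pos'];print(e,o['time_s'])
a=cv2.imread('pics/side1.png').astype(int);b=cv2.imread('pics/side2.png').astype(int);print('diff px',(abs(a-b).max(2)>40).sum())
y=np.array([np.sin(2.805),-np.cos(2.805),0]);x=np.array([np.cos(2.805),np.sin(2.805),0])
for s in(-1,1): print('body corner',proj('side1',e-.0885*y+s*.0375*x+[0,0,.097]).round(1))
for d in(-.047,-.0595):
  for s in(-1,1): print('tip',d,proj('side1',e+d*y+s*.008*x).round(1))
for z in(.22,.23,.24,.25,.26,.27): print(z,proj('side1',np.r_[(e-.0595*y)[:2],z]).round(1))
```

```text
[0.45606755 0.15987407 0.22407564] 2.9167
diff px 1402
body corner [370.  209.9]
body corner [316.2 212.6]
tip -0.047 [340.5 246.8]
tip -0.047 [330.4 247.4]
tip -0.0595 [341.9 251.9]
tip -0.0595 [331.6 252.5]
0.22 [336.6 254.3]
0.23 [336.9 249.2]
0.24 [337.2 244.1]
0.25 [337.5 238.9]
0.26 [337.8 233.7]
0.27 [338.2 228.3]
```

Run:
```python
from h import *
b=cv2.imread('pics/side2.png').mean(2).astype(int);a=cv2.imread('pics/side1.png').mean(2).astype(int)
for c in(334,338): print(c,'new',b[200:262:2,c],'old',a[200:262:2,c])
```

```text
334 new [158 159 153 150 147 145 146 145 144 143 141 141 142 145 130 162 164 161
 159 161 159 166 198 198 198 179 181 215 117 125  61] old [147 146 146 145 142 142 141 143 142 143 143 143 141 142 120 164 166 160
 159 163 161 165 200 199 199 179 174 218 117 125  58]
338 new [142 141 141 142 139 141 142 141 142 141 141 141 141 146 146 161 163 162
 162 161 162 157 166 207 187 198 218 110 114 158 159] old [143 140 141 141 142 142 142 141 141 141 142 141 141 141 112 162 163 162
 162 161 160 157 167 207 188 198 218 111 113 157 159]
```

The camera shows the finger tips apparently higher or farther than the reported pose. I'll turn the tool, which the ring needs later anyway, so that both fingers show side by side, and check again.

```bash
python3 -m pendant '[[[0,0,0],0.12],[[0,0,0],0.12],[[0,0,0],0.12],[[0,0,0],0.12],[[0,0,0],0.12],[[0,0,0],0.12],[[0,0,0],0.12],[[0,0,0],0.12],[[0,0,0],0.12],[[0,0,0],0.12],[[0,0,0],0],[[0,0,0],0],[[0,0,0],0]]'
python3 - <<'E'
from h import *
a=shot('side','side3');shot('top','top3')
o=ctrl.get_obs();e=o['ee_pos'];w=o['eef_rot'][2];print(e,w)
y=np.array([np.sin(w),-np.cos(w),0])
for d in(-.06,-.047,0,.047,.06): print(d,proj('side3',e+d*y).round(1),proj('top3',e+d*y).round(1))
s=cv2.imread('pics/side3.png')[120:290,230:430];t=cv2.imread('pics/top3.png')[130:300,330:480]
cv2.imwrite('pics/c5.png',cv2.resize(np.hstack([s,t]),None,fx=2.2,fy=2.2,interpolation=cv2.INTER_CUBIC))
E
```

```text
time_s: 4.0
ee_pos: [0.4555, 0.1594, 0.2227]
eef_rot: [-3.141, 0.001, -2.281]
force: [-0.0, -0.1, 0.3]
grip_width: 0.0941
grip_force: 0.0
[0.45537508 0.15932834 0.22234214] -2.280070535038934
-0.06 [367.  236.3] [412.  198.5]
-0.047 [359.  234.9] [408.7 202.7]
0 [330.8 230.1] [396.6 218. ]
0.047 [303.2 225.3] [384.4 233.5]
0.06 [295.7 224. ] [381.  237.8]
```

View pics/c5.png

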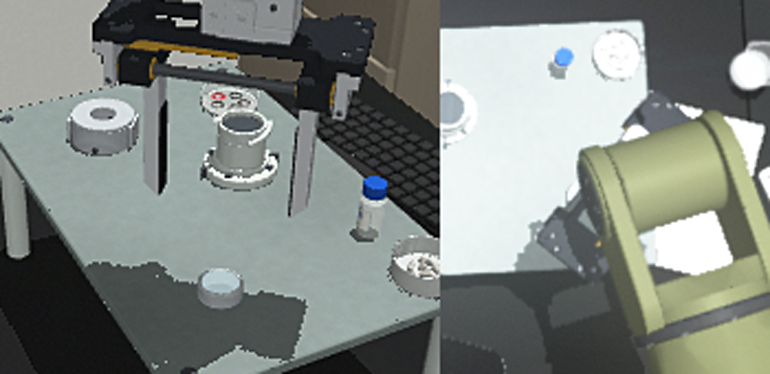

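The tips are at side (300,207) and (366,217), midpoint about (333,212), where (331,230) was predicted. I'll lower further; both fingers straddle the window either way, so it is safe. Then I'll measure again.

```bash
python3 -m pendant '[[[0,0,-1.5],0],[[0,0,-1.4],0],[[0,0,-1.0],0],[[0,0,0],0],[[0,0,0],0],[[0,0,0],0]]'
python3 - <<'E'
from h import *
shot('side','side4');shot('top','top4')
o=ctrl.get_obs();e=o['ee_pos'];print(e,o['force'])
for h in(0,.097,.12,.13,.15,.17,.2): print(h,proj('top3',[.4554,.1594,.2223+h]).round(1))
b=cv2.imread('pics/side4.png').astype(int)
a=cv2.imread('pics/side0.png').astype(int)
d=(abs(a-b).max(2)>12)
for c in(296,298,300,302,304,306,360,362,364,366,368): print(c,b[190:262:2,c].mean(1).astype(int))
s=cv2.imread('pics/side4.png')[150:290,250:410];t=cv2.imread('pics/top4.png')[150:290,340:460]
cv2.imwrite('pics/c6.png',cv2.resize(np.hstack([s,t]),None,fx=2.8,fy=2.8,interpolation=cv2.INTER_CUBIC))
E
```

```text
time_s: 4.6
ee_pos: [0.4556, 0.1594, 0.1837]
eef_rot: [-3.141, 0.001, -2.278]
force: [0.2, 1.1, -0.0]
grip_width: 0.094
grip_force: 0.0
[0.45554707 0.15936096 0.18372073] [ 0.187049    0.20985916 -0.41488299]
0 [396.6 218. ]
0.097 [404.6 216.2]
0.12 [406.7 215.7]
0.13 [407.7 215.5]
0.15 [409.7 215.1]
0.17 [411.7 214.6]
0.2 [415.  213.9]
296 [140 139 140 140 139 139 140 140 141 142 139 137 140 141 141 142 140 165
 160 160 158 158 158 155 169  67  74  75  75  74  75  74  72  74  74  72]
298 [139 140 141 141 141 141 141 139 139 141 140 140 142 141 140 140 141 138
 162 160 159 158 157 156  69  73  75  76  76  77  74  74  73  74  74  73]
300 [142 144 146 145 144 145 145 146 145 145 145 145 144 143 145 145 145 145
 144 165 162 160 156 154 176  75  77  77  74  75  73  74  75  72  74  73]
302 [110  30  26  25  26  27  27  26  26  25  26  26  27  27  27  28  26  25
   0 161 161 157 156 155  79  75  77  75  74  76  75  76  75  75  75  75]
304 [  3   6   8   6   8   8  11   8   9   8  10   9   8  10   7  12  16  45
 176 161 159 159 160 158  79  74  73  73  74  76  72  76  77  77  76  74]
306 [1
[... 199 characters left out ...]
58 161 164 121 117  73
  30  36  31  33  67 108 150 163 161 162 160 160 160 176  75  79  78  78]
362 [ 80  66 159 155 161 117  75  28   6  33  33  69 113 149 152 152 150 149
 147 143 144 143 142 140 164 162 160 161 158 160 162 173  72  78  79  77]
364 [ 27   2 146 139 141 150 149 145 144 142 145 143 141 141 140 142 141 142
 140 141 142 141 140 150 161 160 161 161 162 163 163 167  78  78  78  78]
366 [ 25  13 146 142 141 141 141 140 142 141 142 141 141 142 141 142 142 142
 144 142 142 139 148 162 160 162 161 160 163 163 163 164  77  78  77  79]
368 [ 26  19 148 142 140 142 141 142 141 143 142 141 142 142 133 130 106  85
  98 116 150 168 162 160 162 165 163 163 162 163 163 161  85  76  77  78]
```

View pics/c6.png

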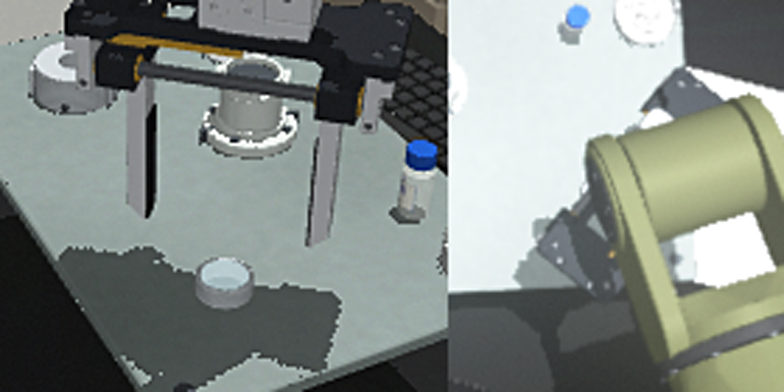

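The side view shows the tips at (302,227) and (362,237), still above the window at (330,248), and about 35 mm higher than the reported TCP. I'll go down in small steps and let the contact force decide.

```bash
cat > tip.py <<'E'
from h import *
import sys
n=sys.argv[1];shot('side',n);o=ctrl.get_obs();print(o['ee_pos'].round(4),o['force'].round(2))
b=cv2.imread(f'pics/{n}.png').mean(2)
for c in(298,304,306,360,362): print(c,b[216:262:2,c].astype(int))
E
python3 -m pendant '[[[0,0,-0.3],0],[[0,0,-0.3],0],[[0,0,-0.2],0],[[0,0,0],0],[[0,0,0],0]]' && python3 tip.py side5
```

```text
time_s: 5.12
ee_pos: [0.4552, 0.1593, 0.1748]
eef_rot: [3.141, -0.0, -2.277]
force: [0.8, 0.4, -0.1]
grip_width: 0.0939
grip_force: 0.0
[0.4552 0.1593 0.175 ] [0.13 0.62 0.84]
298 [141 141 141 141 141 140 140 155 158 156 155 169  73  75  77  75  75  76
  73  74  74  74  72]
304 [ 12  14  14  12  10  15  85 173 161 159 161  72  76  76  75  74  76  72
  76  77  74  76  75]
306 [182 181 179 176 176 170 165 159 158 160 161 169  67  70  88  74  76  74
  73  74  74  76  75]
360 [160 167 117  73  33  37  28  31  66 110 149 153 153 141 163 159 160 159
 179  75  77  78  79]
362 [153 152 150 148 145 144 143 143 143 142 141 141 138 162 159 159 161 162
 172  73  77  77  78]
```

```bash
python3 -m pendant '[[[0,0,-0.2],0],[[0,0,-0.2],0],[[0,0,0],0],[[0,0,0],0]]'; python3 -m pendant '[[[0,0,-0.1],0],[[0,0,-0.1],0],[[0,0,0],0],[[0,0,0],0]]'
```

```text
time_s: 5.5
ee_pos: [0.4552, 0.1593, 0.1708]
eef_rot: [3.141, -0.0, -2.277]
force: [-0.9, -0.1, -0.1]
grip_width: 0.0941
grip_force: 0.0
time_s: 5.83
ee_pos: [0.4552, 0.1593, 0.1689]
eef_rot: [3.142, -0.0, -2.277]
force: [0.3, 0.4, 0.3]
grip_width: 0.0941
grip_force: 0.0
```

```bash
python3 -m pendant '[[[0,0,-0.2],0],[[0,0,-0.2],0],[[0,0,-0.2],0],[[0,0,0],0],[[0,0,0],0]]' && python3 tip.py side6
```

```text
time_s: 6.25
ee_pos: [0.4552, 0.1593, 0.1628]
eef_rot: [3.141, -0.0, -2.277]
force: [-0.2, -0.8, 0.3]
grip_width: 0.0941
grip_force: 0.0
[0.4552 0.1593 0.1629] [ 0.04 -0.78 -0.1 ]
298 [140 141 141 141 140 143 141 141 139 138 155  72  76  75  77  78  76  75
  74  75  74  73  72]
304 [ 13  12  13  12   9  17  17  17  13 129 176  68  76  76  74  75  76  73
  74  75  75  74  73]
306 [182 179 180 177 176 171 172 168 167 161 164 177  73  75  75  74  75  74
  74  75  76  75  74]
360 [160 167 117  74  34  37  29  31  67 109 150 153 152 150 148 145 151 163
  86  79  77  78  80]
362 [155 152 149 148 145 143 144 144 142 142 142 141 140 141 140 139 160 163
  82  76  77  79  78]
```

Run:
```python
from h import *
w=-2.277;y=np.array([np.sin(w),-np.cos(w),0]);x=np.array([np.cos(w),np.sin(w),0]);e=np.array([.4552,.1593,0])
for z in(.19,.195,.2,.205): print(z,[proj('side6',e+d*y+s*.008*x+[0,0,z]).round(1).tolist() for d in(-.047,.047) for s in(-1,1)])
```

```text
0.19 [[358.4, 247.4], [356.7, 253.4], [304.2, 237.9], [301.7, 243.5]]
0.195 [[358.6, 245.1], [356.9, 251.0], [304.2, 235.6], [301.7, 241.2]]
0.2 [[358.8, 242.7], [357.1, 248.7], [304.3, 233.2], [301.7, 238.8]]
0.205 [[359.1, 240.4], [357.4, 246.3], [304.3, 230.9], [301.7, 236.5]]
```

```bash
python3 -m pendant '[[[0,0,-0.5],0],[[0,0,-0.5],0],[[0,0,-0.4],0],[[0,0,-0.3],0],[[0,0,-0.2],0],[[0,0,0],0],[[0,0,0],0]]' && python3 tip.py side7
```

```text
time_s: 6.88
ee_pos: [0.4552, 0.1593, 0.1439]
eef_rot: [3.142, -0.0, -2.277]
force: [-1.7, -0.4, 0.3]
grip_width: 0.0941
grip_force: 0.0
[0.4553 0.1593 0.1441] [-0.27 -0.3   0.43]
298 [140 139 141 141 141 140 141 140 141 141 141 141 142 143 135  71  76  74
  74  73  73  73  72]
304 [13 12 11 14 15 11 19 18 16 17 20 14 13 27 81 75 76 74 74 77 76 76 76]
306 [181 179 181 177 178 176 173 168 170 169 180  75  80  78  76  75  74  73
  74  75  75  74  77]
360 [158 161 164 112  33  36  29  32  67 111 113 152 152 150 147 146 143 144
 143 143 150  74  78]
362 [144 140 144 146 147 143 145 144 142 142 141 140 140 140 141 141 141 141
 140 147  73  77  77]
```

```bash
python3 -m pendant '[[[0,0,-0.2],0],[[0,0,-0.2],0],[[0,0,0],0],[[0,0,0],0]]'; python3 -m pendant '[[[0,0,0],0],[[0,0,0],0],[[0,0,0],0],[[0,0,0],0],[[0,0,0],0],[[0,0,0],0],[[0,0,0],0],[[0,0,0],0]]' 0.3 10
```

```text
time_s: 7.27
ee_pos: [0.4552, 0.1593, 0.1399]
eef_rot: [3.141, -0.0, -2.277]
force: [-0.7, 0.1, 0.5]
grip_width: 0.0937
grip_force: 0.0
time_s: 7.93
ee_pos: [0.4552, 0.1593, 0.14]
eef_rot: [-3.142, 0.0, -2.277]
force: [-0.2, -0.5, -0.7]
grip_width: 0.0439
grip_force: 0.0
```

```bash
python3 -m pendant '[[[0,0,0],0],[[0,0,0],0],[[0,0,0],0],[[0,0,0],0]]'
python3 - <<'E'
from h import *
shot('side','side8')
a=cv2.imread('pics/side7.png');b=cv2.imread('pics/side8.png')
# shift of window by template (glass interior + front rim)
t=a[240:262,316:346];m=cv2.matchTemplate(b[230:272,300:362],t,cv2.TM_CCOEFF_NORMED);print(m.max(),np.unravel_index(m.argmax(),m.shape),'zero=(10,16)')
s=np.hstack([x[200:280,280:380] for x in(a,b)]);cv2.imwrite('pics/c7.png',cv2.resize(s,None,fx=4,fy=4,interpolation=cv2.INTER_CUBIC))
E
```

```text
time_s: 8.27
ee_pos: [0.4552, 0.1593, 0.1399]
eef_rot: [3.142, 0.0, -2.277]
force: [0.2, 1.0, 0.3]
grip_width: 0.0351
grip_force: 10.0
0.7375157 (np.int64(10), np.int64(17)) zero=(10,16)
```

View pics/c7.png

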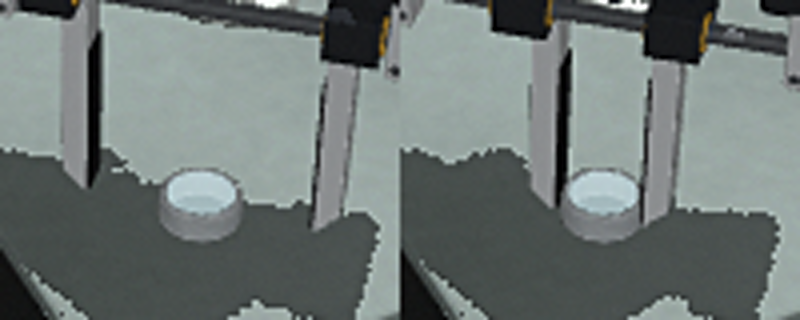

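The gripped window is centred between the pads (side about (330,250)) and shifted under 1 mm. So the tool's x and y are good, and only the reported z reads about 38 mm low. I'll lift and move over the cell.

```bash
python3 -m pendant '[[[0,0,1],0],[[0,0,2],0],[[0,0,3],0],[[0,0,2],0],[[1,1.5,0],0],[[2,3,0],0],[[2,3,0],0],[[2,3,0],0],[[2,2.8,0],0],[[0.8,1.5,0],0],[[0,0,0],0],[[0,0,0],0],[[0,0,0],0]]'
python3 - <<'E'
from h import *
shot('side','side9');shot('top','top9');o=ctrl.get_obs();print(o['ee_pos'].round(4),o['grip_width'],o['force'])
E
```

```text
time_s: 9.4
ee_pos: [0.553, 0.3067, 0.2204]
eef_rot: [-3.141, -0.0, -2.278]
force: [1.1, 0.8, -0.1]
grip_width: 0.0351
grip_force: 10.0
[0.5531 0.3065 0.2207] 0.03501181345153221 [-0.04857489  0.05227724 -0.32556781]
```

```bash
python3 -m pendant '[[[0,0.05,-0.8],0],[[0,0,-0.8],0],[[0,0,-0.6],0],[[0,0,-0.3],0],[[0,0,0],0],[[0,0,0],0],[[0,0,0],0]]'
python3 - <<'E'
from h import *
shot('side','side10');o=ctrl.get_obs();print(o['ee_pos'].round(4),o['force'].round(2))
def glass(f,c,h=30):
    i=cv2.imread(f'pics/{f}.png');u,v=map(int,c);u0,v0=u-h,v-h;p=i[v0:v0+2*h,u0:u0+2*h].astype(int)
    m=((p[:,:,0]-p[:,:,2]>12)&(p.mean(2)>150)).astype(np.uint8)
    n,l,s,ce=cv2.connectedComponentsWithStats(m);k=1+s[1:,4].argmax();return ce[k]+[u0,v0],s[k,2:]
for f,P in [('side0',(.455,.159,.184)),('side7',(.455,.159,.184)),('side9',(.5531,.3067,.2645)),('side10',(.553,.3072,.24))]:
    q=proj(f,P);print(f,q.round(1),*glass(f,q))
# recess mouth dark region in side0
i=cv2.imread('pics/side0.png');q=proj('side0',(.553,.3073,.222)).astype(int);p=i[q[1]-12:q[1]+12,q[0]-16:q[0]+16].astype(int)
m=(p.mean(2)<100).astype(np.uint8);n,l,s,ce=cv2.connectedComponentsWithStats(m);k=1+s[1:,4].argmax();c=ce[k]+q-[16,12];print('mouth',c,s[k],back('side0',*c,.222).round(4))
E
```

```text
time_s: 10.08
ee_pos: [0.5533, 0.3078, 0.1952]
eef_rot: [-3.141, 0.0, -2.277]
force: [0.2, -0.5, 0.1]
grip_width: 0.0354
grip_force: 10.0
[0.5534 0.3078 0.1953] [ 0.09  0.34 -1.14]
side0 [329.8 248.4] [329.87341772 247.81012658] [ 17  11 158]
side7 [329.8 248.4] [329.71034483 247.62758621] [ 17  11 145]
side9 [341.2 156.7] [341.51648352 156.07692308] [16  9 91]
side10 [340.4 167.8] [340.84946237 167.5483871 ] [15  8 93]
mouth [339.75510204 175.92857143] [ 8 10 18  7 98] [0.5525 0.3068 0.222 ]
```

```bash
python3 -m pendant '[[[-0.05,-0.07,0],0],[[0,0,-0.15],0],[[0,0,-0.1],0],[[0,0,-0.1],0],[[0,0,-0.1],0],[[0,0,0],0],[[0,0,0],0]]'
```

```text
time_s: 10.72
ee_pos: [0.5528, 0.3072, 0.1907]
eef_rot: [-3.141, 0.001, -2.277]
force: [0.2, 0.7, 1.2]
grip_width: 0.0351
grip_force: 10.0
```

```bash
python3 -m pendant '[[[0,0,-0.1],0],[[0,0,-0.1],0],[[0,0,0],0],[[0,0,0],0]]';python3 -m pendant '[[[0,0,-0.1],0],[[0,0,0],0],[[0,0,0],0]]'
```

```text
time_s: 11.05
ee_pos: [0.553, 0.3076, 0.189]
eef_rot: [-3.141, 0.002, -2.277]
force: [1.0, 4.4, 4.6]
grip_width: 0.035
grip_force: 10.0
time_s: 11.3
ee_pos: [0.5529, 0.3076, 0.1882]
eef_rot: [-3.142, 0.002, -2.277]
force: [0.2, 4.6, 5.9]
grip_width: 0.0355
grip_force: 10.1
```

```bash
python3 -m pendant '[[[0,0.05,0],0],[[0,0,0],0],[[0,0,0],0]]';python3 -m pendant '[[[0,0.04,0],0],[[0,0,0],0],[[0,0,0],0]]'
```

```text
time_s: 11.55
ee_pos: [0.5529, 0.3078, 0.1881]
eef_rot: [-3.141, 0.001, -2.277]
force: [0.1, 2.6, 7.0]
grip_width: 0.0351
grip_force: 10.1
time_s: 11.8
ee_pos: [0.5529, 0.3079, 0.188]
eef_rot: [-3.141, 0.001, -2.277]
force: [-0.3, 2.0, 6.0]
grip_width: 0.0353
grip_force: 10.0
```

```bash
python3 -m pendant '[[[0,0.04,-0.05],0],[[0,0,0],0],[[0,0,0],0]]';python3 -m pendant '[[[0,0.03,-0.05],0],[[0,0,0],0],[[0,0,0],0]]'
```

```text
time_s: 12.05
ee_pos: [0.5526, 0.3083, 0.1868]
eef_rot: [3.141, -0.0, -2.277]
force: [-0.1, 2.4, 2.9]
grip_width: 0.0347
grip_force: 10.0
time_s: 12.3
ee_pos: [0.5526, 0.3084, 0.1862]
eef_rot: [3.142, -0.001, -2.278]
force: [-0.9, -0.2, 2.7]
grip_width: 0.0352
grip_force: 10.0
```

```bash
python3 -m pendant '[[[0,0,-0.05],0],[[0,0,0],0],[[0,0,0],0]]';python3 -m pendant '[[[0,0,-0.05],0],[[0,0,0],0],[[0,0,0],0]]'
```

```text
time_s: 12.55
ee_pos: [0.5527, 0.3085, 0.1859]
eef_rot: [-3.142, -0.0, -2.278]
force: [0.7, -0.5, 3.2]
grip_width: 0.035
grip_force: 10.0
time_s: 12.8
ee_pos: [0.5528, 0.3086, 0.1855]
eef_rot: [-3.141, -0.0, -2.277]
force: [-1.2, -2.7, 3.4]
grip_width: 0.035
grip_force: 10.0
```

```bash
python3 -m pendant '[[[0,-0.03,-0.05],0],[[0,0,0],0],[[0,0,0],0]]';python3 -m pendant '[[[0,0,-0.05],0],[[0,0,0],0],[[0,0,0],0]]'
```

```text
time_s: 13.05
ee_pos: [0.5527, 0.3085, 0.1851]
eef_rot: [3.142, 0.0, -2.277]
force: [-1.2, -2.3, 5.2]
grip_width: 0.0348
grip_force: 10.0
time_s: 13.3
ee_pos: [0.5527, 0.3084, 0.1847]
eef_rot: [-3.142, 0.0, -2.277]
force: [-1.9, -1.5, 6.5]
grip_width: 0.0355
grip_force: 10.0
```

```bash
python3 -m pendant '[[[0,0,0],0],[[0,0,0],0],[[0,0,0],0],[[0,0,0],0]]' 0.8;python3 -m pendant '[[[0,0,2],0],[[0,0,3],0],[[0,0,4],0],[[0,0,3],0],[[0,0,0],0],[[0,0,0],0],[[0,0,0],0]]'
python3 - <<'E'
from h import *
shot('side','side11');shot('top','top11');o=ctrl.get_obs();print(o['ee_pos'].round(4),o['force'].round(2))
def glass(f,c,h=30):
    i=cv2.imread(f'pics/{f}.png');u,v=map(int,c);u0,v0=u-h,v-h;p=i[v0:v0+2*h,u0:u0+2*h].astype(int)
    m=((p[:,:,0]-p[:,:,2]>12)&(p.mean(2)>150)).astype(np.uint8)
    n,l,s,ce=cv2.connectedComponentsWithStats(m);k=1+s[1:,4].argmax();return ce[k]+[u0,v0],s[k]
for z in (.229,.231,.233): print(proj('side11',(.553,.308,z)).round(1))
print(*glass('side11',proj('side11',(.553,.308,.231))))
i=cv2.imread('pics/side11.png');print(i[152:190:1,334:350].mean(2).astype(int))
E
```

```text
time_s: 13.63
ee_pos: [0.5527, 0.3084, 0.1841]
eef_rot: [3.141, -0.0, -2.277]
force: [0.2, 0.1, -0.5]
grip_width: 0.0585
grip_force: 0.0
time_s: 14.22
ee_pos: [0.5525, 0.3083, 0.3032]
eef_rot: [3.141, -0.001, -2.277]
force: [-0.0, -0.8, -0.5]
grip_width: 0.0751
grip_force: 0.0
[0.5524 0.3082 0.3027] [ 0.4  -0.2   0.45]
[339.9 172.5]
[339.9 171.6]
[340.  170.7]
[340.12643678 171.17241379] [24 27 15  7 87]
[[161 159 159 162 158 101  60  67  71  73  74  74  75  75  76  75]
 [159 157 155 159 161 160 162  59  67  70  74  73  74  74  75  75]
 [157 155 154 155 155 156 164 162  56  67  74  74  75  75  75  73]
 [156 155 156 154 153 154 157 162 162  57  66  73  75  75  76  74]
 [144 159 196 163 204 158 171 157 161 165  46  65  72  74  76  75]
 [174 173 177 170 174 163 140 162 154 158 152  92  63  70  74  75]
 [172 169 170 171 169 166 166 166 165 186 184 158  99  61  71  72]
 [165 164 164 168 168 168 166 167 163 164 163 182 158 158  58  69]
 [224 226 228 191 182 135 164 163 165 157 157 161 184 160 162  58]
 [197 202 204 203 251 244 222 185 134 157 156 152 156 208 161 164]
 [152  33  94  52  79 
[... 1154 characters left out ...]
 122 119 106 120 142 134 120]
 [127 134 140 146 145 136 125 126 134 144 137 144 136 135 133 127]
 [128 131 134 138 143 141 141 138 132 138 135 140 135 131 133 134]
 [131 130 132 132 140 143 142 143 138 133 135 132 131 131 130 130]
 [133 133 134 133 136 141 144 140 143 139 132 131 130 130 133 132]
 [138 136 134 133 133 136 143 143 137 130 121 129 134 135 133 128]
 [132 139 138 134 136 134 139 140 118 136 133 138 138 134 133 122]
 [133 129 128 132 134 131 137 144 134 118 140 141 138 133 130 120]
 [134 136 139 141 145 143 144 144 145 141 145 140 137 133 128 118]
 [132 136 141 142 143 145 145 144 144 144 142 140 139 133 129 116]
 [132 135 141 143 144 144 144 143 143 144 141 140 136 133 128 115]]
```

The window is seated: the glass centroid at side (340.1,171.2) puts its top near z 0.2305, so the underside is about 5.5 mm below the rim. Next is the ring.

```bash
python3 -m pendant '[[[-1.5,1.7,0],0.05],[[-2,2.2,0],0],[[-2,2.2,0],0],[[-2,2.2,0],0],[[-1.7,1.95,0],0],[[0,0,-3],0],[[0,0,-4],0],[[0,0,-3],0],[[0,0,-3],0],[[0,0,-2],0],[[0,0,-1],0],[[0,0,-0.4],0],[[0,0,0],0],[[0,0,0],0]]' 1 15
```

```text
time_s: 15.48
ee_pos: [0.4611, 0.4112, 0.1416]
eef_rot: [-3.141, 0.001, -2.227]
force: [0.6, -0.6, 0.3]
grip_width: 0.0941
grip_force: 0.0
```

Run:
```python
from h import *
shot('side','side12');o=ctrl.get_obs();e=o['ee_pos'];w=o['eef_rot'][2];print(e.round(4),w,o['force'].round(2))
a=cv2.imread('pics/side0.png');b=cv2.imread('pics/side12.png')
t=a[160:192,258:296]
m=cv2.matchTemplate(b[150:202,248:306],t,cv2.TM_CCOEFF_NORMED);print('ring match',m.max(),np.unravel_index(m.argmax(),m.shape),'zero=(10,10)')
for p in [(.4608,.4105,.198)]: print(proj('side12',p))
for n in('side0','side12'):
  i=cv2.imread(f'pics/{n}.png');
  g=i.mean(2)
  print(n); print(g[172,255:300].astype(int)); print(g[184,250:305].astype(int))
```

```text
[0.4612 0.4112 0.1419] -2.2274008847137323 [ 0.26  0.85 -0.46]
ring match 0.44372174 (np.int64(0), np.int64(12)) zero=(10,10)
[276.24496289 171.76174622]
side0
[158 158 159 159 160 156 146 231 232 224 222 221 219 220 222 227 112 114
 122 127 130 130 130 130 134 131 122 168 229 220 218 219 219 220 221 226
 164 255 143 163 163 159 160 160 162]
[157 157 158 158 158 160 160 161 162 162  50  67  67 102 115 120 121 122
 124 123 126 127 127 129 130 130 129 131 131 129 126 124 122 121 118 113
 119 110 101 135  92  80 168 161 161 161 162 164 162 160 162 161 160 161
 162]
side12
[  6  17 183 165 161 163 146 124 112 113 113 113 112 112 110 112 105 128
 129 131 133 134 133 134 136 138 135 117 111 112 113 110 111 112 111 110
 112 120 148 165 163 162 165  71 148]
[ 76  77  76  76  76  78  76  79  78  75  75  79  70 102 117 118 120 122
 125 123 126 127 127 129 129 131 130 131 131 128 125 124 122 120 117 115
 114 110 103 135  74  82  77  76  77  78  79  81  74  86  78  75  78  79
  80]
```

```bash
python3 -m pendant '[[[0,0,-0.2],0],[[0,0,-0.2],0],[[0,0,0],0],[[0,0,0],0],[[0,0,0],0],[[0,0,0],0],[[0,0,0],0],[[0,0,0],0],[[0,0,0],0],[[0,0,0],0]]' 0.6 20
```

```text
time_s: 16.37
ee_pos: [0.4608, 0.4109, 0.1366]
eef_rot: [-3.142, 0.0, -2.227]
force: [-1.5, -0.2, 1.6]
grip_width: 0.063
grip_force: 20.0
```

```bash
python3 -m pendant '[[[0,0,0.5],0],[[0,0,1.5],0],[[0,0,3],0],[[0,0,3],0],[[0,0,1],0],[[1,-1.2,0],-0.12],[[1.3,-1.5,0],-0.12],[[1.5,-1.6,0],-0.12],[[1.5,-1.6,0],-0.12],[[1.3,-1.5,0],-0.12],[[1.2,-1.4,0],-0.12],[[0.9,-1,0],-0.12],[[0.5,-0.5,0],-0.12],[[0,0,0],0],[[0,0,0],0],[[0,0,0],0]]'
python3 - <<'E'
from h import *
from scipy.optimize import minimize
shot('side','side13');o=ctrl.get_obs();e=o['ee_pos'];print(e.round(4),o['eef_rot'].round(3),o['grip_width'],o['force'].round(2))
i=cv2.imread('pics/side13.png').mean(2)
q=proj('side13',(e[0],e[1],e[2]+.0334+.028));print(q)
# hole dark region / top face bright centroid
q=q.astype(int)
for dv in(-12,-9,-6,-3,0,3,6,9,12,15): print(q[1]+dv,i[q[1]+dv,q[0]-26:q[0]+27].astype(int))
E
```

```text
time_s: 17.7
ee_pos: [0.5523, 0.3083, 0.2261]
eef_rot: [-3.141, -0.001, 3.1]
force: [-0.2, 0.1, -1.5]
grip_width: 0.0629
grip_force: 20.0
[0.5523 0.3084 0.2262] [-3.142 -0.     3.1  ] 0.0627033055078173 [-0.13  0.67 -1.03]
[340.9907197  145.47478382]
133 [168 169 170 168 168 168 170 169 170 168 170 169 171 174 103 116 146   2
  17  22  21  24  21  20  48  93  76  74  73  75  74  73  75 120 115 119
 140 139 138 137 136 137 137 141 141  68  77  77  78  80  77  80  79]
136 [170 167 169 168 170 168 169 168 169 169 169 169 171 173 106 117 109   3
  20  20  22  21  21  20  48  79  74  74  76  75  74  73  76 121 115 134
 140 138 138 137 138 137 139 139 101  69  77  77  78  78  79  80  79]
139 [169 170 169 167 168 168 169 171 169 169 169 170 170 174 106 116 105   0
  25  61  91 127 114 114 118 111 113 116 112 123 252 244 136 113 114 133
 139 136 137 137 138 137 139 143 124  72  78  78  79  77  80  81  81]
142 [170 168 168 169 171 169 168 169 170 168 168 169 173 179 103 110 113 113
 115 113 113 111 112 109 112 121 126 127 121 120 118 108 112 114 113 152
 137 136 137 138 138 137 139 144  67  7
[... 650 characters left out ...]
125  70  73  79  76  78  80  79  80  78]
154 [155 157 158 158 160 161 159 158 157 160 162 163  82 101 110 111 112 113
 113 119 121 118 118 123 133 125 126 124 123 122 125 110 114 113 153 138
 137 138 138 137 138 141 141  42  75  77  77  76  78  77  78  78  79]
157 [159 159 161 160 161 160 160 159 155 156 161 175  53  80 107 111 118 119
 117 120 121 120 123 124 123 120 125 129 105 124 122 117 113 114 144 137
 137 138 137 137 137 140 143  67  74  78  81  83  84  84  86  83  26]
160 [161 160 161 161 159 159 154 134 195 170 176 179  84  54 107 111 112 113
 119 124 125 124 124 122 124 127 125 123 109 124 122 115 114 112 141 140
 139 138 139 139 140 146 121  19  30  32  33  35  35  34  36  35  34]
```

```bash
python3 -m pendant '[[[0.03,0,-0.8],0],[[0,0,-1],0],[[0,0,-1],0],[[0,0,-0.7],0],[[0,0,0],0],[[0,0,0],0]]';python3 -m pendant '[[[0,0,-0.1],0],[[0,0,-0.1],0],[[0,0,-0.1],0],[[0,0,-0.1],0],[[0,0,0],0],[[0,0,0],0]]'
```

```text
time_s: 18.25
ee_pos: [0.5528, 0.3078, 0.1909]
eef_rot: [-3.141, -0.001, 3.096]
force: [-0.0, 0.7, -1.3]
grip_width: 0.0631
grip_force: 20.0
time_s: 18.75
ee_pos: [0.553, 0.3079, 0.1875]
eef_rot: [-3.142, 0.0, 3.096]
force: [-0.3, -0.4, -0.4]
grip_width: 0.0625
grip_force: 20.0
```

```bash
python3 -m pendant '[[[0,0,-0.1],0],[[0,0,-0.1],0],[[0,0,-0.1],0],[[0,0,0],0],[[0,0,0],0]]';python3 -m pendant '[[[0,0,-0.1],0],[[0,0,-0.1],0],[[0,0,-0.1],0],[[0,0,0],0],[[0,0,0],0]]'
```

```text
time_s: 19.17
ee_pos: [0.553, 0.3079, 0.1844]
eef_rot: [-3.142, -0.0, 3.096]
force: [0.4, -0.9, -1.7]
grip_width: 0.0626
grip_force: 20.0
time_s: 19.58
ee_pos: [0.553, 0.3079, 0.1813]
eef_rot: [-3.142, -0.0, 3.096]
force: [-0.0, -0.1, -0.9]
grip_width: 0.0627
grip_force: 20.0
```

```bash
python3 -m pendant '[[[0,0,-0.1],0],[[0,0,-0.1],0],[[0,0,-0.1],0],[[0,0,0],0],[[0,0,0],0]]';python3 -m pendant '[[[0,0,-0.1],0],[[0,0,-0.1],0],[[0,0,0],0],[[0,0,0],0]]';python3 -m pendant '[[[0,0,-0.1],0],[[0,0,-0.1],0],[[0,0,0],0],[[0,0,0],0]]'
```

```text
time_s: 20.0
ee_pos: [0.553, 0.3079, 0.1784]
eef_rot: [-3.142, -0.0, 3.096]
force: [0.0, -0.4, -1.6]
grip_width: 0.0631
grip_force: 20.0
time_s: 20.33
ee_pos: [0.553, 0.3078, 0.1764]
eef_rot: [-3.142, -0.0, 3.096]
force: [0.9, -0.0, -1.3]
grip_width: 0.063
grip_force: 20.0
time_s: 20.67
ee_pos: [0.553, 0.3078, 0.1743]
eef_rot: [-3.141, -0.0, 3.096]
force: [0.2, 1.2, -2.0]
grip_width: 0.0633
grip_force: 20.0
```

```bash
python3 -m pendant '[[[0,0,-0.1],0],[[0,0,0],0],[[0,0,0],0]]';python3 -m pendant '[[[0,0,-0.1],0],[[0,0,0],0],[[0,0,0],0]]'
```

```text
time_s: 20.92
ee_pos: [0.553, 0.3079, 0.1734]
eef_rot: [-3.142, -0.0, 3.096]
force: [-0.2, 0.1, -2.2]
grip_width: 0.0628
grip_force: 20.0
time_s: 21.17
ee_pos: [0.5531, 0.3079, 0.1727]
eef_rot: [3.141, 0.0, 3.096]
force: [-0.2, -0.8, 1.0]
grip_width: 0.063
grip_force: 20.0
```

```bash
cat > m.py <<'E'
from station import ctrl
o=ctrl.get_obs();print('t%.2f z%.4f yaw%.3f F'%(o['time_s'],o['ee_pos'][2],o['eef_rot'][2]),o['force'].round(1),'M',o['moment'].round(3))
E
python3 m.py;python3 -m pendant '[[[0,0,0],-0.06],[[0,0,0],-0.07],[[0,0,0],-0.07],[[0,0,0],-0.07],[[0,0,0],-0.05],[[0,0,0],0],[[0,0,0],0]]' >/dev/null; python3 m.py; python3 -m pendant '[[[0,0,0],-0.05],[[0,0,0],0]]' >/dev/null; python3 m.py;  python3 -m pendant '[[[0,0,0],-0.05],[[0,0,0],0]]' >/dev/null; python3 m.py;  python3 -m pendant '[[[0,0,0],-0.05],[[0,0,0],0]]' >/dev/null; python3 m.py
```

```text
t21.17 z0.1727 yaw3.096 F [-0.2 -0.8  1. ] M [ 0.037  0.007 -0.014]
t21.75 z0.1726 yaw2.777 F [0.5 1.1 0.5] M [-0.015  0.018 -0.036]
t21.92 z0.1726 yaw2.725 F [ 0.5 -0.1  1.3] M [ 0.048  0.059 -0.044]
t22.08 z0.1725 yaw2.676 F [-0.5 -0.3  1.3] M [ 0.104  0.175 -0.014]
t22.25 z0.1725 yaw2.627 F [-0.5  1.   1.1] M [ 0.074  0.095 -0.02 ]
```

```bash
for k in 1 ; do python3 -m pendant '[[[0,0,0],-0.05],[[0,0,0],0]]' >/dev/null; python3 m.py; python3 -m pendant '[[[0,0,0],-0.05],[[0,0,0],0]]' >/dev/null; python3 m.py;  python3 -m pendant '[[[0,0,0],-0.05],[[0,0,0],0]]' >/dev/null; python3 m.py; done
```

```text
t22.42 z0.1725 yaw2.577 F [-0.5 -0.3  0.2] M [0.021 0.092 0.005]
t22.58 z0.1725 yaw2.527 F [-0.2 -0.2  0.3] M [ 0.006 -0.012 -0.07 ]
t22.75 z0.1725 yaw2.477 F [-0.3  0.7  1. ] M [ 0.062  0.012 -0.062]
```

```bash
python3 -m pendant '[[[0,0,0],-0.05],[[0,0,0],0]]' >/dev/null; python3 m.py; python3 -m pendant '[[[0,0,0],-0.05],[[0,0,0],0]]' >/dev/null; python3 m.py;  python3 -m pendant '[[[0,0,0],-0.05],[[0,0,0],0]]' >/dev/null; python3 m.py
```

```text
t22.92 z0.1725 yaw2.427 F [0.2 0.8 0.4] M [-0.025 -0.001 -0.002]
t23.08 z0.1725 yaw2.377 F [-0.2 -0.5  1.2] M [-0.007  0.036 -0.05 ]
t23.25 z0.1725 yaw2.327 F [-0.1  0.7  1.2] M [ 0.026  0.033 -0.104]
```

```bash
python3 -m pendant '[[[0,0,0],-0.05],[[0,0,0],0]]' >/dev/null; python3 m.py; python3 -m pendant '[[[0,0,0],-0.05],[[0,0,0],0]]' >/dev/null; python3 m.py
```

```text
t23.42 z0.1725 yaw2.277 F [-0.6  0.7  1. ] M [-0.008  0.07  -0.013]
t23.58 z0.1725 yaw2.228 F [-0.7  0.6  0.4] M [ 0.124  0.139 -0.083]
```

```bash
python3 -m pendant '[[[0,0,0],-0.05],[[0,0,0],0]]' >/dev/null; python3 m.py; python3 -m pendant '[[[0,0,0],-0.05],[[0,0,0],0]]' >/dev/null; python3 m.py;python3 -m pendant '[[[0,0,0],-0.05],[[0,0,0],0]]' >/dev/null; python3 m.py
```

```text
t23.75 z0.1724 yaw2.178 F [-1.8  1.1  1.5] M [ 0.191  0.254 -0.025]
t23.92 z0.1724 yaw2.128 F [-2.6  2.1  1.1] M [ 0.477  0.485 -0.037]
t24.08 z0.1724 yaw2.078 F [-3.4  4.6  0.4] M [ 0.808  0.457 -0.032]
```

```bash
python3 -m pendant '[[[0,0,0],-0.05],[[0,0,0],0]]' >/dev/null; python3 m.py; python3 -m pendant '[[[0,0,0],-0.05],[[0,0,0],0]]' >/dev/null; python3 m.py
```

```text
t24.25 z0.1725 yaw2.028 F [-0.4  5.1  0.4] M [ 0.975  0.112 -0.036]
t24.42 z0.1723 yaw1.978 F [-1.2  4.3 -0.4] M [ 0.808  0.251 -0.109]
```

```bash
python3 -m pendant '[[[-0.02,0.05,0],0],[[0,0,0],0]]' >/dev/null; python3 m.py; python3 -m pendant '[[[-0.01,0.03,0],0],[[0,0,0],0]]' >/dev/null; python3 m.py;python3 -m pendant '[[[0,0,0],0],[[0,0,0],0]]' >/dev/null; python3 m.py
```

```text
t24.58 z0.1724 yaw1.979 F [-1.1  2.1 -0.7] M [0.29  0.027 0.028]
t24.75 z0.1724 yaw1.977 F [ 1.1 -0.5 -0.5] M [-0.112 -0.133 -0.003]
t24.92 z0.1724 yaw1.976 F [ 1.6 -1.4  0.3] M [-0.262 -0.245  0.009]
```

```bash
python3 -m pendant '[[[0,0,0],-0.05],[[0,0,0],0]]' >/dev/null; python3 m.py; python3 -m pendant '[[[0,0,0],-0.05],[[0,0,0],0]]' >/dev/null; python3 m.py
```

```text
t25.08 z0.1722 yaw1.924 F [-0.3 -1.6 -1.8] M [-0.332  0.086 -0.032]
t25.25 z0.1721 yaw1.875 F [-1.2 -0.6 -3.3] M [-0.262  0.152 -0.101]
```

```bash
python3 -m pendant '[[[0,0,-0.05],-0.03],[[0,0,-0.03],-0.03],[[0,0,0],0],[[0,0,0],0]]' >/dev/null; python3 m.py; python3 -m pendant '[[[0,0,-0.03],-0.05],[[0,0,0],0]]' >/dev/null; python3 m.py
```

```text
t25.58 z0.1717 yaw1.818 F [-2.3 -0.7  0.1] M [-0.337  0.467 -0.073]
t25.75 z0.1714 yaw1.766 F [-2.9 -1.5 -0.1] M [-0.285  0.568 -0.058]
```

```bash
python3 -m pendant '[[[0.02,0,-0.03],-0.05],[[0,0,-0.01],-0.03],[[0,0,0],0],[[0,0,0],0]]' >/dev/null; python3 m.py; python3 -m pendant '[[[0.02,0,0],0],[[0,0,0],0],[[0,0,0],0]]' >/dev/null; python3 m.py
```

```text
t26.08 z0.1710 yaw1.689 F [-4.7 -0.9  1.2] M [-0.295  1.005 -0.018]
t26.33 z0.1710 yaw1.688 F [-6.  -1.4  1.6] M [-0.348  1.188 -0.02 ]
```

```bash
python3 -m pendant '[[[-0.05,-0.01,0],0],[[-0.03,0,0.02],0],[[0,0,0],0],[[0,0,0],0]]' >/dev/null; python3 m.py; python3 -m pendant '[[[-0.02,0,0.02],0],[[0,0,0],0],[[0,0,0],0]]' >/dev/null; python3 m.py
```

```text
t26.67 z0.1711 yaw1.686 F [ 2.3  2.9 -1.2] M [ 0.271 -0.53   0.003]
t26.92 z0.1712 yaw1.686 F [ 4.8  2.2 -3.4] M [ 0.351 -0.962 -0.033]
```

```bash
python3 -m pendant '[[[0.04,0.02,0],0],[[0,0,-0.02],0],[[0,0,0],0]]' >/dev/null; python3 m.py; python3 -m pendant '[[[0,0,0],0],[[0,0,0],0],[[0,0,0],0],[[0,0,0],0],[[0,0,0],0],[[0,0,0],0]]' 1; python3 -m pendant '[[[0,0,1],0],[[0,0,2],0],[[0,0,4],0],[[0,0,4],0],[[0,0,2],0],[[0,0,0],0],[[0,0,0],0],[[0,0,0],0]]'
python3 - <<'E'
from h import *
from scipy.optimize import minimize
shot('side','side14')
i=cv2.imread('pics/side14.png').mean(2)
for z in(.2285,.2325): print(proj('side14',(.5528,.308,z+.0).__class__((.5528,.308,z))).round(1))
q=proj('side14',(.5528,.308,.2325)).astype(int);print(q)
for dv in range(-14,18,2): print(q[1]+dv,i[q[1]+dv,q[0]-24:q[0]+25].astype(int))
E
```

```text
t27.17 z0.1711 yaw1.686 F [ 2.6  0.2 -2.6] M [ 0.031 -0.401  0.049]
time_s: 27.67
ee_pos: [0.5525, 0.3088, 0.1712]
eef_rot: [-3.142, 0.0, 1.686]
force: [-0.8, -0.1, -0.6]
grip_width: 0.0934
grip_force: 0.0
time_s: 28.33
ee_pos: [0.5522, 0.3086, 0.3001]
eef_rot: [-3.14, 0.001, 1.686]
force: [-0.9, 0.1, 0.1]
grip_width: 0.094
grip_force: 0.0
[339.8 172.7]
[339.9 171. ]
[339 170]
156 [157 157 159 158 158 159 156 155 156 156 156 152 175 187 161 157 196 145
 147 145 159 197 164 204 156 171 156 162 164  44  67  71  72  76  74  76
  76  75  75  75  77  77  77  78  78  77  76  79  81]
158 [161 160 156 157 156 159 159 160 202 145 174 175 174 173 172 172 171 170
 171 172 170 172 170 169 166 165 166 164 187 183 157  99  59  70  72  73
  76  76  76  77  77  80  82  84  84  81  17  29  37]
160 [160 160 159 160 161 156 135 196 170 172 173 170 170 168 209 207 229 224
 221 223 226 228 190 184 135 163 164 165 158 158 159 184 159 161  58  71
  76  16  27  37  38  36  32  32  33  33  36  35  33]
162 [161 158 159 158 159 161 181 167 140 158 243 195 143  75  84 102 171 196
 193 152  33  95  55  82 128 20
[... 1843 characters left out ...]
35 130 131 128 128 128 128 128 123
 125 123 121 101  86 119 127 162 161 159 159 158 156]
182 [163 163 163 164 163 163 165 166 125 103 107 107 109 109 106 108 134 115
 121 122 127 130 129 128 129 127 130 131 132 131 133 130 129 129 129 121
 125 122 121  99 125 168 161 160 158 158 157 155 155]
184 [160 162 163 163 163 163 163 167 166 119  99 102 107 108 109 108 134 104
 122 124 124 127 129 129 130 130 131 130 126 127 128 126 124 127 127 119
 125 117 105 100 163 159 157 157 159 159 160 160 158]
186 [161 158 160 162 161 162 164 164 163 165 167 162 110 102 107 100 129 101
 124 123 125 125 125 128 130 132 130 130 131 129 129 128 129 108 110 108
 130 120 101 143 161 161 156 158 158 158 158 159 158]
```

```bash
python3 -m pendant '[[[0,0,0],0],[[0,0,0],0]]' >/dev/null; python3 -c "
from station import ctrl
print(ctrl.hand_in())"
```

```text
the job is handed in; nothing more can be done
None
```

The job is handed in after about 28 s of robot time: the window is seated flat and released, and the ring was turned about 19–20 degrees past the bite (short of the 25 asked, to stay mid-range on force) and let go, pressing on the glass with an estimated 9–12 N from its turn angle and height; the bystanders were never approached, and hand-in returned no verdict.

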